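# Complete the row of microscope objectives on the shelf

### The arm

A 6-joint arm with a two-finger parallel gripper is mounted at the origin on the work surface. World frame = base frame: x ahead of the robot, y to its left, z up, the work surface at z = 0. Lengths are in m, angles in rad, forces in N, time in s.
With the tool pointing down it reaches from about 0.375 to 0.975 m from the base axis. Payload 3.8 kg.
Tool frame: the origin (TCP) lies midway between the tips of the shut fingers; the grasp point (between the pads) lies 19 mm behind it (env.pinch_z is the distance from the TCP to the grasp point, in m); z points along the fingers, y is the direction in which the jaws open and shut (so a half turn about z gives the same grasp; the last joint's range is limited). The gripper opens to 88 mm and grips with 3 to 60 N. Pads are 18 mm wide; open, the fingers measure 123 mm over their backs; the gripper's body (75 mm by 187 mm) begins 45 mm behind the grasp point.
Start: joints at [-1.377, 0.264, 1.604, -0, 1.274, -0.037], TCP at [0.154, -0.657, 0.239] pointing down, gripper open.
Joint ranges: [-2.63, 2.63], [-0.94, 2.18], [0.31, 2.57], [-1.31, 4.45], [0, 2.66], [-2.55, 2.55]. Speed limits (rad/s): [2.57, 2.57, 3.14, 3.14, 3.14, 3.14].

### API

Orientations are given as a rotation vector (axis times angle).
In Python, from plant import observe, optics, order, env gives the robot as it stands.
- The arm moves only by the shell command python3 -m creep 'ROWS' [OPENING] [FORCE]. ROWS is JSON, one flat list of numbers, 6 for each row, row after row: the shift along the world's x, y, z in m, then the turn, a rotation vector about the world's x, y, z in rad. In form: [dx, dy, dz, wx, wy, wz, dx, dy, dz, wx, wy, wz, ...]. A call has 1 to 20 rows; each row shifts and turns the commanded pose from where the row before left it; what a row does not reach is not made up. A row lasts 1/8 s, in which the tool goes at most 62.5 mm and 10.7 degrees, less where a joint would pass 70% of its speed; a pose out of reach is approached as far as the arm can. A call is refused whole if a number of a shift passes 0.0625 or a number of a turn 0.188, either way. A call with a gripper value outside its range is refused whole. OPENING is the opening, from 0 (shut) to 1 (fully open), set as the call begins (- or left out, the last holds). The fingers move at their own pace and stop on an object; FORCE is the grip in N (left out, the last holds). Time passes only in rows, so rows that do not move let the fingers close. It gives the time, the measured TCP pose, the force and the opening at its end, in the units of the state.
- observe(): the state, without advancing time (a new reading comes with each control period).
- optics.camera(name): name is "scene" or "side" or "wrist"; returns a dict with "img" (400x640x3 uint8, red, green, blue), "z_map" (400x640 float32, m along the optical axis (not along the pixel's ray), 0 where there is no reading), "vfov" (degrees; the focal length in pixels is half the picture's height over the tangent of half this angle, whatever the lens; pixels are square), "cx", "cy" (the principal point, pixels), "view" (4x4, takes a point from world to camera coordinates); the wrist camera has in their place "hand_eye" (4x4, takes a point from camera to tool coordinates, whose origin is the TCP and whose axes are the flange's). Camera axes: x right, y down, z forward; pixel columns grow to the right and rows downward; lengths in m; the calibration is good to about 2 mm. A picture is of the moment at which its call begins: read the wrist's pose just before it.
- order.job_done(): hands the job in, once; it reports no verdict.
Trained networks look in the newest picture that a camera, given by its name, has taken for a name from the list of things; names that differ only in an ending like _2 or _b are one class to them, and where a whole thing is asked for, a point or a joint stands for the part that bears it (a point fixed in the world has none). Each returns a list of dicts, best first, with "confidence" (0 to 1); they miss things now and then, are a little off and sometimes report something else, mostly with a low value. They report only what shows in the picture. A call takes as long as a camera call.
- optics.silhouettes(query, camera): "pixels" (400x640 bool, what is visible of it) and "bbox" ([centre column, centre row, width, height] as shares, 0 to 1, of the picture: columns of its width, rows of its height, round what is visible of it).
- optics.pinpoint(query, camera): "location" ([column, row] as shares, 0 to 1, of the picture: columns of its width, rows of its height: a listed point, or the origin of a listed thing).
The state is a dict: "time": time; "joints": joint angles; "dq": joint speeds; "joint_efforts": joint torques, N m; "eef_pos": TCP position; "eef_rot": TCP orientation; "force": force on the tool from outside, world axes, zero at the start; "wrist_torque": the same for the moment, N m; "grip_width": finger opening in m.
Only numpy, scipy, OpenCV 4.12 (cv2) and the standard library are available. Lean on these libraries where they do the work, as an engineer would, in place of code of your own. Each camera call takes 0.05 s, during which the arm holds its last target.

### The job

Fill the gap in the row of microscope objectives on the low shelf: stand the yellow-ringed objective next to the red-ringed one and the green-ringed objective next to the blue-ringed one, so that all four stand upright in one straight, evenly spaced row along the shelf. They are delicate: set them down gently rather than dropping them or tipping them over, and leave the red-ringed and blue-ringed ones standing where they are.

Things in the scene. Friction and masses are not known exactly. Their poses are not given: they have to be found in the camera images.
- obj_yellow: Black objective, yellow ring, standing upright: 72 mm tall, 110 to 205 g; barrel 32 mm diameter from 6 to 46 mm above its foot, the ring a cone at 46 to 58 mm, nose 20 mm diameter. Origin: centre of its underside; z up. On the bench (height 0), on the robot's side of the shelf, in a loose line with white- and violet-ringed spares (not wanted), 95 mm or more apart in any order.
- obj_green: Black objective, green ring, standing upright: 72 mm tall, 110 to 205 g; barrel 32 mm diameter from 6 to 46 mm above its foot, the ring a cone at 46 to 58 mm, nose 20 mm diameter. Origin: centre of its underside; z up. On the bench (height 0), on the robot's side of the shelf, in a loose line with white- and violet-ringed spares (not wanted), 95 mm or more apart in any order.
- obj_red: Red-ringed objective, same shape and origin as the yellow-ringed one; stays at one end of the row. It stands midway across a level shelf board (top 45 mm above the bench, 100 mm deep, 300 mm long, nothing above it, a 5 mm lip along its far edge), turned up to 12 degrees. Its y axis lies along the row, its x axis across the board to the far edge.
- obj_blue: Blue-ringed objective, same shape and origin as the yellow-ringed one; stays at the other end of the row on the same shelf board, 210 mm from the red-ringed one (which of them is on the left varies). The straight line between the two is the row; the gap between them is empty.

How it is judged:
By the outcome, as a careful person would: the job done as asked, in the order asked, and still so for the second after the job is handed in, with the robot touching nothing.
It also fails if it takes over 58 s, if anything falls off the work surface, if the arm or the gripper's body presses on something with over 40 N, if the wrist force passes 120 N, or if a joint passes its speed limit or range.

## Working session

There is one attempt and no reset: what is moved stays moved. The work goes in short steps, Python scripts to look and compute and a shell command to move; the robot and the scene stay as the last step left them, time stands still between calls to the robot, and variables do not carry over. Pictures are saved under pics/ and viewed, and the job is handed in when it is done.

```bash
ls; mkdir -p pics; python3 - <<'E'
from plant import observe, optics, order, env
import cv2, numpy as np
s=observe(); print(s)
for c in ["scene","side"]:
    d=optics.camera(c); cv2.imwrite(f"pics/{c}0.png",d["img"][:,:,::-1]); print(c,d["vfov"],d["cx"],d["cy"],d["view"].tolist())
E
```

```text
pics
{'time': 0.0, 'joints': array([-1.37691073e+00,  2.64776539e-01,  1.60533901e+00, -1.78440694e-05,
        1.27369853e+00, -3.68742656e-02]), 'dq': array([ 1.16605863e-05, -1.99895097e-03, -2.03237787e-03,  1.16757184e-03,
        7.46991345e-05,  3.05844147e-04]), 'joint_efforts': array([-3.73745570e-03, -5.02107954e+01, -3.56872630e+01,  7.27978139e-02,
        2.94618728e-02, -1.66570517e-04]), 'eef_pos': array([ 0.15425933, -0.65642146,  0.23739114]), 'eef_rot': array([-3.11850508e+00, -3.61426407e-01,  3.00154878e-04]), 'force': array([-0.2323161 ,  0.01974006,  0.38987837]), 'wrist_torque': array([-0.01977299,  0.00226203,  0.0094042 ]), 'grip_width': 0.08793919190191328}
scene 46.914641112506516 319.8999029180461 195.49292520198958 [[-0.29678829953227454, 0.9549217987989037, 0.006408076108108614, 0.14808246924645635], [0.7796219618672514, 0.24616957582471755, -0.575838637564845, -0.41004416028121005], [-0.551458340978717, -0.16590629318065375, -0.8175382560150052, 1.3920063409128831], [0.0, 0.0, 0.0, 1.0]]
side 51.946128202003415 319.5447853955389 199.32262505535996 [[-0.9544678715769328, -0.29761603260871566, -0.020390666042268964, 0.5232730607843009], [-0.13755575102685313, 0.49973891548760435, -0.8551838584226853, 0.1097596751120922], [0.2647064364288065, -0.8134406637742676, -0.5179235358927426, 0.7034469973318452], [0.0, 0.0, 0.0, 1.0]]
```

View pics/scene0.png

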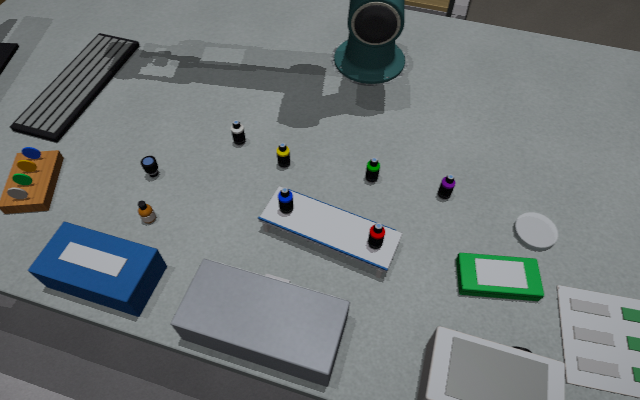

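View pics/side0.png

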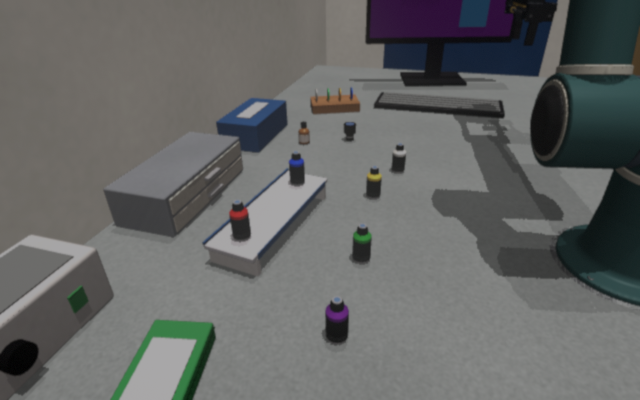

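```bash
cat > h.py <<'E'
from plant import observe, optics, order, env
import cv2, numpy as np
from scipy.optimize import least_squares
from scipy.spatial.transform import Rotation as R
def cam(name):
    s=observe(); d=optics.camera(name); d["f"]=d["img"].shape[0]/2/np.tan(np.radians(d["vfov"])/2)
    if name=="wrist":
        T=np.eye(4); T[:3,:3]=R.from_rotvec(s["eef_rot"]).as_matrix(); T[:3,3]=s["eef_pos"]
        d["c2w"]=T@d["hand_eye"]
    else: d["c2w"]=np.linalg.inv(d["view"])
    return d
def ray(d,u,v):
    r=np.array([(u-d["cx"])/d["f"],(v-d["cy"])/d["f"],1.]); return d["c2w"][:3,3],d["c2w"][:3,:3]@r
def cloud(d,mask):
    v,u=np.nonzero(mask&(d["z_map"]>0)); z=d["z_map"][v,u]
    p=np.stack([(u-d["cx"])/d["f"]*z,(v-d["cy"])/d["f"]*z,z],1)
    return p@d["c2w"][:3,:3].T+d["c2w"][:3,3]
def tri(rays):
    A=np.zeros((3,3));b=np.zeros(3)
    for o,r in rays:
        r=r/np.linalg.norm(r);P=np.eye(3)-np.outer(r,r);A+=P;b+=P@o
    x=np.linalg.solve(A,b)
    return x,[np.linalg.norm(np.cross(x-o,r/np.linalg.norm(r))) for o,r in rays]
def circ(p,z0,r=.016):
    q=p[(p[:,2]>z0+.010)&(p[:,2]<z0+.042)]
    if len(q)<10: return None
    f=least_squares(lambda c:np.hypot(q[:,0]-c[0],q[:,1]-c[1])-r,q[:,:2].mean(0)+0.0,loss="soft_l1",f_scale=.002)
    return f.x,len(q)
E
python3 - <<'E'
from h import *
np.set_printoptions(precision=4,suppress=True)
names=["obj_yellow","obj_green","obj_red","obj_blue"]
D={c:cam(c) for c in ["scene","side"]}
for n in names:
    rays=[];top=[]
    for c in D:
        P=optics.pinpoint(n,c); S=optics.silhouettes(n,c)
        print(n,c,[(np.round(np.array(p["location"])*[640,400],1),round(p["confidence"],2)) for p in P[:2]],[(np.round(np.array(s["bbox"])*[640,400,640,400],1),round(s["confidence"],2)) for s in S[:2]])
        if P: u,v=np.array(P[0]["location"])*[640,400]; rays.append(ray(D[c],u,v))
        if S:
            p=cloud(D[c],S[0]["pixels"]); z0=.045 if n[4] in "rb" else 0
            print("   cloud z",np.percentile(p[:,2],[1,50,99]), "med",np.median(p,0),"circ",circ(p,z0))
    if len(rays)==2: print("  tri",tri(rays))
E
```

```text
obj_yellow scene [(array([284.8, 164. ]), 0.74)] [(array([284.5, 153. ,  14.3,  23.6]), 0.74)]
   cloud z [-0.0015  0.0439  0.0736] med [ 0.4665 -0.1054  0.0439] circ (array([ 0.4569, -0.1092]), 110)
obj_yellow side [(array([373. , 197.1]), 0.76)] [(array([374.9, 183. ,  17.6,  34.2]), 0.62)]
   cloud z [-0.0001  0.0372  0.0729] med [ 0.4563 -0.0961  0.0372] circ (array([ 0.4582, -0.108 ]), 190)
  tri (array([ 0.457 , -0.1054, -0.001 ]), [np.float64(4.0588364692087176e-05), np.float64(4.0588364691962676e-05)])
obj_green scene [(array([368.3, 178.9]), 0.52)] [(array([370.8, 171.3,  13.8,  24.8]), 0.79), (array([284.7, 155.1,  16.7,  23.4]), 0.61)]
   cloud z [0.0075 0.0479 0.0732] med [0.4467 0.1117 0.0479] circ (array([0.4354, 0.1105]), 89)
obj_green side [(array([365.7, 257.7]), 0.68)] [(array([363.1, 243.7,  18.6,  39.2]), 0.68), (array([298.3, 167.6,  15.8,  32.4]), 0.45)]
   cloud z [0.0001 0.0404 0.0727] med [0.4347 0.1233 0.0404] circ (array([0.4366, 0.1119]), 267)
  tri (array([ 0.4321,  0.1036, -0.0058]), [np.float64(0.0035234591473510546), np.float64(0.0035234591473510416)])
[... 292 characters left out ...]
[0.0013 0.0836 0.1178] med [0.6321 0.174  0.0836] circ (array([0.6382, 0.1639]), 295)
  tri (array([0.643 , 0.1634, 0.0533]), [np.float64(0.0021947910252818337), np.float64(0.0021947910252817873)])
obj_blue scene [(array([287.7, 205.8]), 0.73)] [(array([286.9, 200.6,  11.4,  32.7]), 0.59)]
   cloud z [0.0425 0.09   0.1177] med [ 0.6194 -0.0414  0.09  ] circ (array([ 0.6101, -0.0455]), 119)
obj_blue side [(array([296.4, 183.4]), 0.58)] [(array([296.8, 169.2,  16.7,  34.1]), 0.67)]
   cloud z [0.0457 0.0824 0.1176] med [ 0.607  -0.0328  0.0824] circ (array([ 0.6113, -0.0443]), 206)
  tri (array([ 0.6084, -0.0399,  0.0493]), [np.float64(0.003426440300944068), np.float64(0.0034264403009441674)])
```

Both views agree to about 1.5 mm. Blue to red measures 210 mm, and the shelf top is at about 45 mm. I'll hover over yellow with the jaws turned across the row.

```bash
python3 -m creep '[0.0253,0.0456,-0.003,0,0,0.101,0.0253,0.0456,-0.003,0,0,0.101,0.0253,0.0456,-0.003,0,0,0.101,0.0253,0.0456,-0.003,0,0,0.101,0.0253,0.0456,-0.003,0,0,0.101,0.0253,0.0456,-0.003,0,0,0.101,0.0253,0.0456,-0.003,0,0,0.101,0.0253,0.0456,-0.003,0,0,0.101,0.0253,0.0456,-0.003,0,0,0.101,0.0253,0.0456,-0.003,0,0,0.101,0.0253,0.0456,-0.003,0,0,0.101,0.0253,0.0456,-0.003,0,0,0.101,0,0,0,0,0,0,0,0,0,0,0,0]' 1 20
cat > look.py <<'E'
from h import *
import sys
np.set_printoptions(precision=4,suppress=True)
out=sys.argv[1]; names=sys.argv[2:]
s=observe(); M=R.from_rotvec(s["eef_rot"]).as_matrix()
print("t",s["time"],"tcp",s["eef_pos"],"yaw_y",np.degrees(np.arctan2(M[1,1],M[0,1])),"toolz",M[:,2],"F",s["force"],"w",s["grip_width"],"q",s["joints"])
d=cam("wrist"); cv2.imwrite(out,d["img"][:,:,::-1])
for n in names:
    for S in optics.silhouettes(n,"wrist")[:2]:
        p=cloud(d,S["pixels"]); q=p[p[:,2]>p[:,2].max()-.006] if len(p) else p
        print(n,round(S["confidence"],2),np.round(np.array(S["bbox"])*[640,400,640,400],1),"z",np.percentile(p[:,2],[1,50,99]),"top xy",np.median(q,0),"circ",circ(p,0),circ(p,.045))
E
python3 look.py pics/w1.png obj_yellow obj_green obj_blue obj_red
```

```text
time: 2.75
eef_pos: [0.4578, -0.11, 0.2027]
eef_rot: [2.358, 2.075, -0.001]
force: [0.3, -0.0, 0.8]
grip_width: 0.088
t 2.75 tcp [ 0.4578 -0.11    0.2027] yaw_y -7.313345186164292 toolz [-0.0003 -0.0005 -1.    ] F [ 0.3457 -0.0102  0.8443] w 0.08803637752540837 q [-0.2883 -0.1022  2.066  -0.0006  1.1779 -0.1604]
obj_yellow 0.69 [321.2 175.3  36.9  46.8] z [0.0003 0.0554 0.0731] top xy [ 0.4582 -0.1066  0.072 ] circ (array([ 0.4581, -0.1076]), 188) (array([ 0.4568, -0.1176]), 603)
obj_blue 0.97 [506.9  87.6  77.9  50.6] z [0.0513 0.0989 0.1182] top xy [ 0.6092 -0.044   0.1168] circ None (array([ 0.6113, -0.0442]), 730)
```

View pics/w1.png

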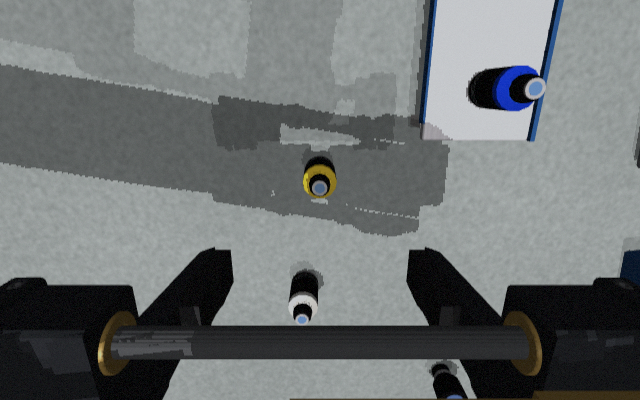

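Yellow is at pixel (320,180) between the jaws, with white at (302,300) and blue at (510,88). The wrist camera puts yellow at (0.458,-0.107), consistent with the other views. Next I descend on yellow and grip it.

```bash
python3 -m creep '[0,0.001,-0.035,0,0,0,0,0.001,-0.035,0,0,0,0,0,-0.035,0,0,0,0,0,-0.03,0,0,0,0,0,-0.025,0,0,0,0,0,-0.015,0,0,0,0,0,-0.01,0,0,0,0,0,0,0,0,0,0,0,0,0,0,0]' - 20
python3 -m creep '[0,0,0,0,0,0,0,0,0,0,0,0,0,0,0,0,0,0,0,0,0,0,0,0,0,0,0,0,0,0,0,0,0,0,0,0]' 0 25
python3 look.py pics/w2.png
```

```text
time: 4.12
eef_pos: [0.4588, -0.1082, 0.0185]
eef_rot: [2.358, 2.074, 0.001]
force: [0.3, -0.0, 0.1]
grip_width: 0.088
time: 4.88
eef_pos: [0.458, -0.1079, 0.0177]
eef_rot: [-2.359, -2.075, 0.0]
force: [0.2, 0.2, 0.5]
grip_width: 0.0316
t 4.875 tcp [ 0.458  -0.1079  0.0177] yaw_y -7.330727963238119 toolz [-0.0001  0.     -1.    ] F [0.2143 0.2299 0.4991] w 0.03157457150542515 q [-0.2843  0.1375  2.2179 -0.      0.7864 -0.1563]
```

View pics/w2.png

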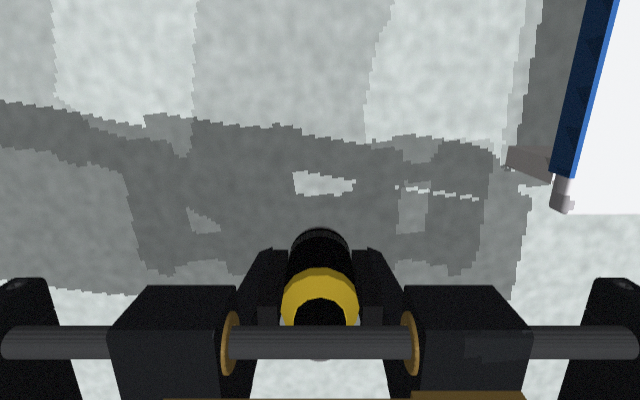

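Yellow is held between the pads at 31.6 mm opening. I'll lift it and carry it to its place by red.

```bash
python3 -m creep '[0,0,0.02,0,0,0,0,0,0.04,0,0,0,0,0,0.04,0,0,0,0,0,0.04,0,0,0,0.0171,0.0202,0,0,0,0,0.0256,0.0303,0,0,0,0,0.0256,0.0303,0,0,0,0,0.0256,0.0303,0,0,0,0,0.0256,0.0303,0,0,0,0,0.0256,0.0303,0,0,0,0,0.0171,0.0202,0,0,0,0,0.0085,0.0101,0,0,0,0,0,0,-0.03,0,0,0,0,0,-0.02,0,0,0,0,0,0,0,0,0,0,0,0,0,0,0]'
python3 look.py pics/w3.png obj_yellow obj_blue obj_red obj_green
cat > meas.py <<'E'
from h import *
import sys
np.set_printoptions(precision=4,suppress=True)
tag=sys.argv[1]
print("tcp",observe()["eef_pos"])
Z=dict(a.split("=") for a in sys.argv[2:])
D={c:cam(c) for c in ["scene","side"]}
for c in D: cv2.imwrite(f"pics/{c}{tag}.png",D[c]["img"][:,:,::-1])
for n,z in Z.items():
    for c in D:
        for S in optics.silhouettes(n,c)[:1]:
            p=cloud(D[c],S["pixels"]); print(n,c,round(S["confidence"],2),np.round(np.array(S["bbox"])*[640,400,640,400],1),"z",np.percentile(p[:,2],[1,50,99]),"circ",circ(p,float(z)))
E
python3 meas.py 3 obj_yellow=0.09 obj_red=.045 obj_blue=.045
```

```text
time: 6.92
eef_pos: [0.6288, 0.0937, 0.1082]
eef_rot: [2.359, 2.074, 0.0]
force: [0.3, -0.5, -1.5]
grip_width: 0.0312
t 6.925 tcp [0.6288 0.0937 0.1082] yaw_y -7.365326211249736 toolz [ 0.0003 -0.     -1.    ] F [ 0.3118 -0.5159 -1.5366] w 0.03118157314904051 q [ 0.1088  0.2984  1.8132 -0.      1.0296  0.2374]
obj_yellow 0.83 [321.1 292.6  80.2 137.5] z [0.0917 0.1427 0.1599] top xy [0.6328 0.1175 0.1873] circ None None
obj_blue 0.73 [319.3 380.4  41.   38.2] z [0.0454 0.0624 0.077 ] top xy [ 0.6129 -0.0291  0.0743] circ None (array([ 0.6111, -0.0442]), 922)
obj_red 0.88 [322.1 116.4  69.4  70.5] z [0.0962 0.1027 0.1182] top xy [0.638  0.1645 0.1169] circ None None
obj_green 0.67 [ 50.2 224.6  99.5  67.1] z [0.0004 0.0487 0.0725] top xy [0.44   0.1126 0.0715] circ (array([0.4366, 0.1123]), 1459) (array([0.4284, 0.1107]), 1481)
tcp [0.6294 0.0941 0.1088]
obj_yellow side 0.94 [257.9 178.8  15.6  36. ] z [0.0934 0.1297 0.1636] circ (array([0.6294, 0.0941]), 216)
obj_red scene 0.56 [375.  236.6  19.   28.1] z [0.0429 0.0928 0.1181] circ (array([0.6369, 0.1629]), 123)
obj_blue scene 0.58 [285.2 203.2  12.1  28.1] z [0.043  0.0912 0.1186] circ (array([ 0.6099, -0.0455]), 110)
obj_blue side 0.74 [296.8 173.8  15.7  24.7] z [0.0456 0.071  0.1747] circ (array([ 0.6114, -0.0443]), 191)
```

View pics/w3.png

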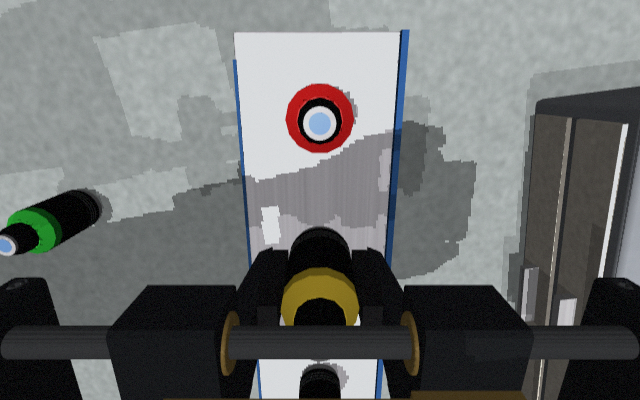

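View pics/side3.png

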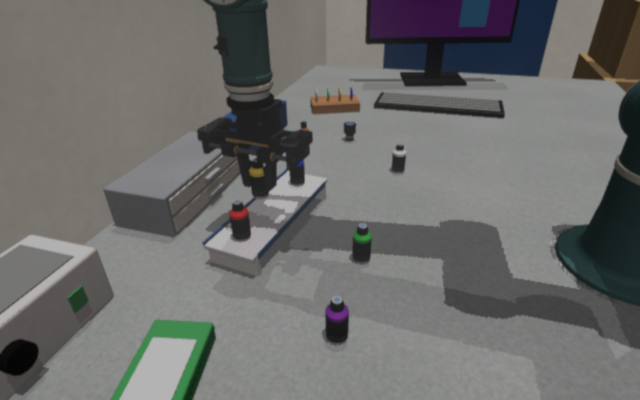

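View pics/scene3.png

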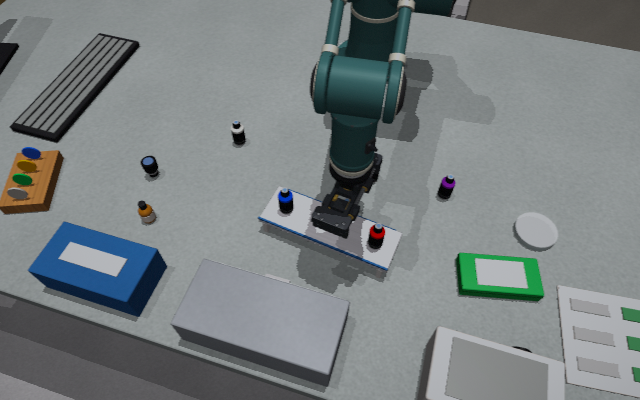

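The side view puts the held yellow at (0.6294,0.0941), and the target in that same view is (0.6293,0.0945). In the wrist view, red (320,117) and yellow line up. I'll lower slowly until contact.

```bash
python3 -m creep '[0,0.0003,-0.015,0,0,0,0,0,-0.013,0,0,0,0,0,-0.008,0,0,0,0,0,-0.004,0,0,0,0,0,-0.002,0,0,0,0,0,0,0,0,0,0,0,0,0,0,0]'
python3 -m creep '[0,0,-0.001,0,0,0,0,0,-0.001,0,0,0,0,0,0,0,0,0]'
```

```text
time: 8.45
eef_pos: [0.6291, 0.0945, 0.0662]
eef_rot: [2.359, 2.074, 0.001]
force: [0.2, -0.1, -1.9]
grip_width: 0.0314
time: 8.82
eef_pos: [0.6286, 0.0944, 0.0636]
eef_rot: [-2.359, -2.075, 0.0]
force: [-0.6, 0.0, -1.0]
grip_width: 0.0317
```

```bash
python3 -m creep '[0,0,-0.0007,0,0,0,0,0,0,0,0,0]'; python3 -c "
from plant import observe;print(observe()['eef_pos'],observe()['force'])"
```

```text
time: 9.07
eef_pos: [0.6286, 0.0944, 0.0629]
eef_rot: [-2.359, -2.075, 0.0]
force: [0.1, 0.8, -1.2]
grip_width: 0.0313
[0.62862996 0.09439894 0.06289659] [ 0.11001819  0.80143504 -1.22099315]
```

```bash
python3 -m creep '[0,0,-0.0006,0,0,0,0,0,0,0,0,0]'; python3 -m creep '[0,0,-0.0005,0,0,0,0,0,0,0,0,0]'
```

```text
time: 9.32
eef_pos: [0.6288, 0.0944, 0.0627]
eef_rot: [2.359, 2.075, 0.0]
force: [-2.2, 0.7, 1.5]
grip_width: 0.0314
time: 9.57
eef_pos: [0.6288, 0.0944, 0.0627]
eef_rot: [2.359, 2.075, 0.0]
force: [-3.3, 0.0, 5.4]
grip_width: 0.0315
```

Contact shows at 5 N. I'll open and rise straight up.

```bash
python3 -m creep '[0,0,0,0,0,0,0,0,0,0,0,0,0,0,0,0,0,0,0,0,0,0,0,0]' 0.7
python3 -m creep '[0,0,0.01,0,0,0,0,0,0.03,0,0,0,0,0,0.04,0,0,0,0,0,0.04,0,0,0,-0.02,0.002,0.01,0,0,0,-0.04,0.0035,0.01,0,0,0,-0.05,0.004,0,0,0,0,-0.04,0.004,0,0,0,0,-0.03,0.0025,0,0,0,0,-0.012,0.001,0,0,0,0,0,0,0,0,0,0,0,0,0,0,0,0]' 1
python3 look.py pics/w4.png obj_yellow obj_green obj_red
python3 meas.py 4 obj_yellow=.045 obj_red=.045 obj_blue=.045 obj_green=0
```

```text
time: 10.07
eef_pos: [0.6287, 0.0944, 0.0617]
eef_rot: [-2.359, -2.075, 0.0]
force: [0.1, -0.1, -0.3]
grip_width: 0.0618
time: 11.58
eef_pos: [0.4379, 0.1114, 0.2024]
eef_rot: [2.359, 2.074, 0.002]
force: [-0.1, 0.2, -0.1]
grip_width: 0.088
t 11.575 tcp [0.4379 0.1114 0.2024] yaw_y -7.342980895450401 toolz [ 0.0014  0.0002 -1.    ] F [-0.1182  0.16   -0.0597] w 0.08802739959894991 q [ 0.1941 -0.1424  2.102  -0.0001  1.1806  0.3223]
obj_yellow 0.71 [546.9 181.4  83.9  52.4] z [0.0459 0.0969 0.1179] top xy [0.6268 0.0956 0.1167] circ None (array([0.629 , 0.0945]), 855)
obj_green 0.74 [318.3 181.   33.3  43.3] z [0.0004 0.0554 0.0731] top xy [0.4369 0.1136 0.0718] circ (array([0.4367, 0.1123]), 181) (array([0.4354, 0.1023]), 609)
obj_red 0.64 [567.7  97.2  99.3  43.9] z [0.0454 0.0976 0.1183] top xy [0.6359 0.1644 0.1169] circ None (array([0.6382, 0.1641]), 991)
tcp [0.4374 0.1113 0.2018]
obj_yellow scene 0.62 [370.6 171.1  13.9  26.6] z [0.0053 0.0475 0.0732] circ (array([0.4269, 0.1092]), 88)
obj_yellow side 0.76 [261.9 200.7  19.   38.2] z [0.0463 0.0832 0.1179] circ (array([0.6291, 0.0944]), 256)
obj_red scene 0.54 [374.5 235.6  17.   27.7] z [0.0521 0.0952 0.1179] circ (array([0.6369, 0.163 ]), 107)
obj_red side 0.6 [239.1 219.6  18.6  46.9] z [0.0011 0.0847 0.118 ] circ (array([0.6383, 0.164 ]), 296)
obj_blue scene 0.6 [286.5 201.3  13.2  28. ] z [0.0436 0.0913 0.118 ] circ (array([ 0.61  , -0.0456]), 117)
obj_blue side 0.97 [296.1 168.4  16.7  36.2] z [0.0455 0.0819 0.1176] circ (array([ 0.6112, -0.0442]), 210)
obj_green scene 0.71 [369.7 171.8  14.7  23.9] z [0.0037 0.0453 0.0721] circ (array([0.4355, 0.1109]), 99)
obj_green side 0.78 [361.5 244.   15.5  36.2] z [0.0042 0.0414 0.0725] circ (array([0.4366, 0.1119]), 262)
```

View pics/w4.png

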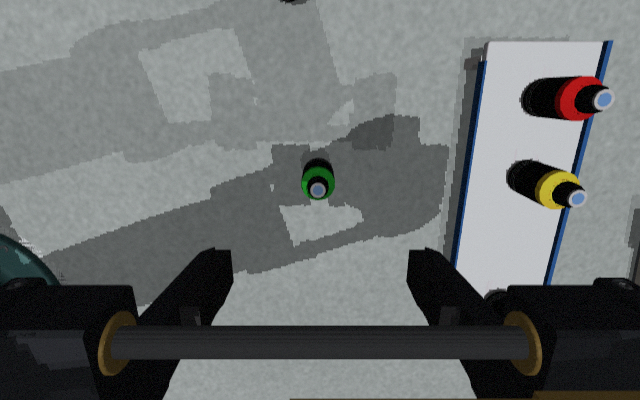

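View pics/side4.png

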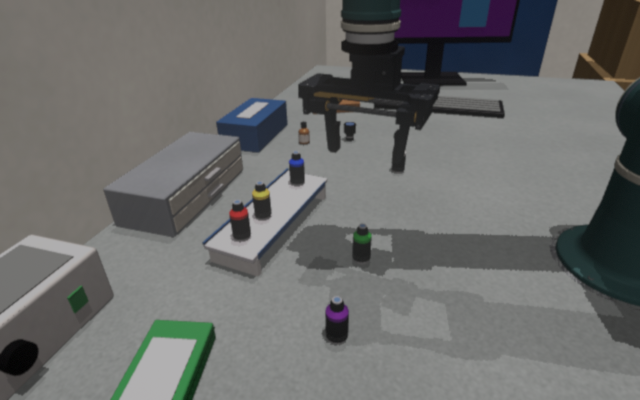

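Yellow stands upright at (0.629,0.0945), 70 mm from red, which has not moved. Green is at pixel (318,181), between the jaws at (0.4366,0.112). I'll pick it next.

```bash
python3 -m creep '[-0.0004,0.0006,-0.035,0,0,0,0,0,-0.035,0,0,0,0,0,-0.035,0,0,0,0,0,-0.03,0,0,0,0,0,-0.024,0,0,0,0,0,-0.015,0,0,0,0,0,-0.01,0,0,0,0,0,0,0,0,0,0,0,0,0,0,0]' - 20
python3 -m creep '[0,0,0,0,0,0,0,0,0,0,0,0,0,0,0,0,0,0,0,0,0,0,0,0,0,0,0,0,0,0,0,0,0,0,0,0]' 0 25
python3 look.py pics/w5.png
```

```text
time: 13.4
eef_pos: [0.4371, 0.1122, 0.0187]
eef_rot: [2.358, 2.074, 0.002]
force: [0.1, 0.3, -0.2]
grip_width: 0.0882
time: 14.15
eef_pos: [0.4363, 0.112, 0.0179]
eef_rot: [2.359, 2.075, -0.0]
force: [-0.4, -0.1, -1.1]
grip_width: 0.0316
t 14.15 tcp [0.4363 0.112  0.0179] yaw_y -7.3326244433533745 toolz [-0. -0. -1.] F [-0.3621 -0.126  -1.1213] w 0.03157300771868143 q [ 0.196   0.1019  2.2585 -0.      0.7813  0.324 ]
```

View pics/w5.png

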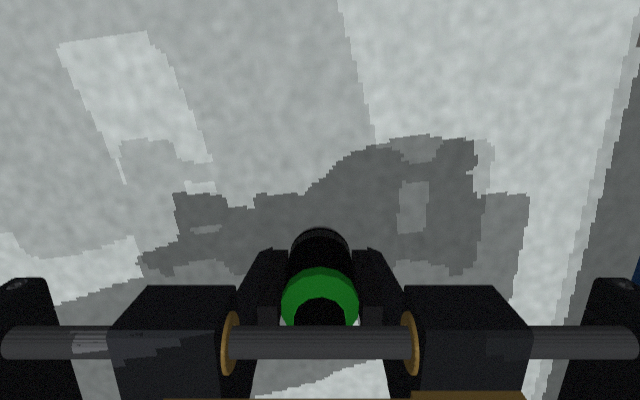

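Green is gripped. I'll lift and carry it to the gap next to blue.

```bash
python3 -m creep '[0,0,0.02,0,0,0,0,0,0.04,0,0,0,0,0,0.04,0,0,0,0,0,0.04,0,0,0,0.0184,-0.0087,0,0,0,0,0.0275,-0.013,0,0,0,0,0.0275,-0.013,0,0,0,0,0.0275,-0.013,0,0,0,0,0.0275,-0.013,0,0,0,0,0.0275,-0.013,0,0,0,0,0.0184,-0.0087,0,0,0,0,0.0092,-0.0043,0,0,0,0,0,0,0,0,0,0,0,0,-0.03,0,0,0,0,0,-0.02,0,0,0,0,0,0,0,0,0,0,0,0,0,0,0]'
python3 look.py pics/w6.png obj_yellow obj_red
python3 meas.py 6 obj_green=.09 obj_yellow=.045 obj_red=.045 obj_blue=.045
```

```text
time: 16.32
eef_pos: [0.62, 0.0255, 0.1084]
eef_rot: [2.358, 2.075, 0.001]
force: [0.2, -0.8, -1.4]
grip_width: 0.0312
t 16.325 tcp [0.62   0.0255 0.1084] yaw_y -7.318028273101405 toolz [ 0.0005  0.     -1.    ] F [ 0.2321 -0.7902 -1.4296] w 0.03116946286200933 q [0.0009 0.2716 1.8475 0.     1.0219 0.1287]
obj_yellow 0.68 [319.6 119.3  67.1  69.6] z [0.0968 0.1028 0.1183] top xy [0.629  0.0949 0.1169] circ None None
obj_red 0.9 [321.9   5.9  50.4  11.8] z [0.0512 0.0634 0.0769] top xy [0.636  0.1483 0.0747] circ None (array([0.6381, 0.164 ]), 348)
obj_red 0.47 [318.7 376.4  49.4  43.5] z [0.0001 0.1125 0.163 ] top xy [0.6194 0.0462 0.1894] circ None None
tcp [0.6208 0.0254 0.1093]
obj_green scene 0.63 [317.6 210.8   5.5   8.9] z [0.0901 0.1052 0.1561] circ (array([0.6195, 0.0251]), 25)
obj_green side 0.95 [279.9 163.3  18.4  38. ] z [0.0048 0.1289 0.1644] circ (array([0.6207, 0.0255]), 217)
obj_yellow scene 0.77 [345.9 223.8  17.2  25.1] z [0.0447 0.0926 0.1179] circ (array([0.6277, 0.0932]), 122)
obj_yellow side 0.97 [261.2 200.4  17.4  39. ] z [0.0011 0.0841 0.1176] circ (array([0.629 , 0.0943]), 258)
obj_red scene 0.6 [376.6 234.6  18.9  26.7] z [0.0437 0.0935 0.1184] circ (array([0.637 , 0.1628]), 116)
obj_red side 0.65 [239.  219.9  21.7  44.6] z [0.0476 0.0852 0.1177] circ (array([0.6381, 0.1638]), 288)
obj_blue scene 0.52 [284.2 191.8   6.3  10.9] z [0.0227 0.1157 0.2168] circ None
obj_blue side 0.63 [299.5 169.4  17.3  29.7] z [0.0002 0.0739 0.1169] circ (array([ 0.6114, -0.0441]), 179)
```

View pics/w6.png

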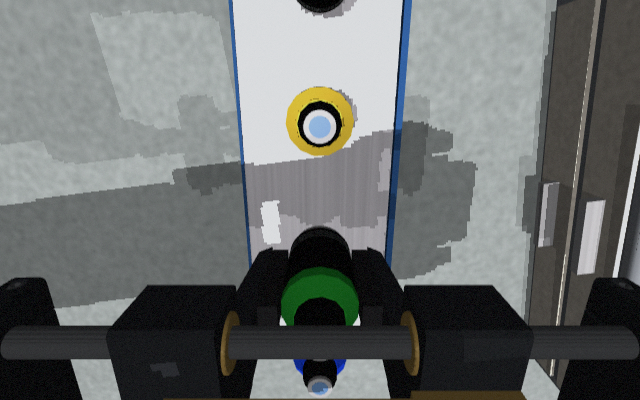

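View pics/side6.png

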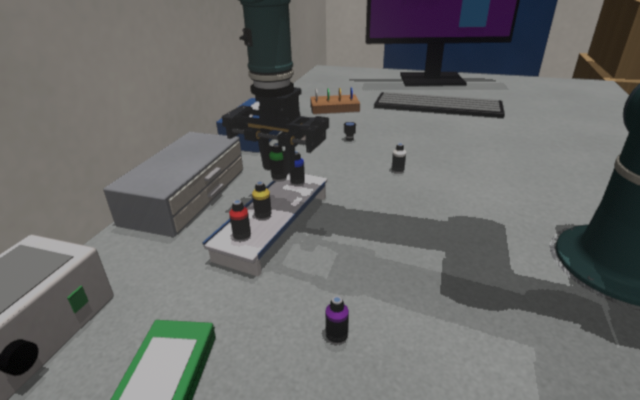

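Green is held at (0.6207,0.0255) in the side view, against a target of (0.6202,0.0252). In the wrist view it lines up with yellow (320,120) and blue (320,380). I'll lower it now.

```bash
python3 -m creep '[0,0,-0.015,0,0,0,0,0,-0.013,0,0,0,0,0,-0.008,0,0,0,0,0,-0.004,0,0,0,0,0,-0.003,0,0,0,0,0,-0.001,0,0,0,0,0,0,0,0,0,0,0,0,0,0,0]'
python3 -m creep '[0,0,-0.0007,0,0,0,0,0,0,0,0,0]'
```

```text
time: 17.98
eef_pos: [0.6201, 0.0253, 0.0643]
eef_rot: [2.359, 2.075, 0.001]
force: [0.7, -0.1, -2.7]
grip_width: 0.031
time: 18.23
eef_pos: [0.6198, 0.0253, 0.0633]
eef_rot: [2.359, 2.075, 0.0]
force: [-0.8, -0.2, -1.8]
grip_width: 0.0312
```

```bash
python3 -m creep '[0,0,-0.0006,0,0,0,0,0,0,0,0,0]'; python3 -m creep '[0,0,-0.0004,0,0,0,0,0,0,0,0,0]'
```

```text
time: 18.48
eef_pos: [0.6199, 0.0253, 0.0629]
eef_rot: [2.359, 2.075, 0.0]
force: [-0.8, -0.4, 0.4]
grip_width: 0.0317
time: 18.73
eef_pos: [0.6199, 0.0253, 0.0629]
eef_rot: [2.359, 2.075, 0.0]
force: [-3.1, 0.8, 5.8]
grip_width: 0.0316
```

Contact again. I'll release, rise and back off toward the robot.

```bash
python3 -m creep '[0,0,0,0,0,0,0,0,0,0,0,0,0,0,0,0,0,0,0,0,0,0,0,0]' 0.7
python3 -m creep '[0,0,0.01,0,0,0,0,0,0.03,0,0,0,0,0,0.04,0,0,0,0,0,0.04,0,0,0,0,0,0.03,0,0,0,-0.03,0,0.03,0,0,0,-0.04,0,0.02,0,0,0,-0.04,0,0,0,0,0,-0.03,0,0,0,0,0,-0.02,0,0,0,0,0,0,0,0,0,0,0,0,0,0,0,0,0,0,0,0,0,0,0]'
python3 look.py pics/w7.png obj_yellow obj_green obj_red obj_blue
python3 meas.py 7 obj_yellow=.045 obj_red=.045 obj_blue=.045 obj_green=.045
```

```text
time: 19.23
eef_pos: [0.6198, 0.0253, 0.062]
eef_rot: [-2.359, -2.075, 0.0]
force: [-0.1, -0.3, -0.4]
grip_width: 0.0615
time: 20.85
eef_pos: [0.4606, 0.0253, 0.2624]
eef_rot: [2.359, 2.075, 0.0]
force: [0.8, -0.2, 0.1]
grip_width: 0.0617
t 20.85 tcp [0.4606 0.0253 0.2624] yaw_y -7.334163299676732 toolz [ 0.0004  0.     -1.    ] F [ 0.7666 -0.2472  0.1302] w 0.061698051218400024 q [ 0.0009 -0.1653  2.0094  0.      1.2972  0.1289]
obj_yellow 0.87 [489.2  79.6  58.5  41.5] z [0.0466 0.0989 0.1182] top xy [0.6274 0.0947 0.1167] circ None (array([0.6291, 0.0945]), 464)
obj_green 0.94 [475.  155.8  47.2  41.8] z [0.0509 0.0988 0.1183] top xy [0.6184 0.0267 0.1167] circ None (array([0.6202, 0.0256]), 400)
obj_red 0.8 [498.6  11.6  62.3  18.9] z [0.045  0.0841 0.1078] top xy [0.6356 0.1551 0.1079] circ None (array([0.6383, 0.1641]), 450)
obj_blue 0.73 [465.4 221.   48.4  43.7] z [0.0479 0.0977 0.1182] top xy [ 0.61   -0.0422  0.1167] circ None (array([ 0.6112, -0.0441]), 435)
tcp [0.4601 0.0253 0.262 ]
obj_yellow scene 0.63 [345.9 221.4  18.4  25.9] z [0.0479 0.0945 0.1182] circ (array([0.6277, 0.0933]), 113)
obj_yellow side 0.87 [262.8 199.9  19.6  37.4] z [0.0446 0.0836 0.1181] circ (array([0.6289, 0.0944]), 259)
obj_red scene 0.7 [375.  237.3  17.6  26.6] z [0.0444 0.0937 0.1177] circ (array([0.6367, 0.1629]), 120)
obj_red side 0.88 [241.1 219.6  21.   43.9] z [0.0475 0.0845 0.1179] circ (array([0.638 , 0.1638]), 289)
obj_blue scene 0.78 [285.6 200.4  14.1  29.3] z [0.0478 0.0943 0.1176] circ (array([ 0.6102, -0.0455]), 112)
obj_blue side 0.59 [296.8 168.4  16.5  36.3] z [0.0465 0.0839 0.1175] circ (array([ 0.6115, -0.0442]), 199)
obj_green scene 0.58 [313.3 214.3  20.1  26.6] z [0.0425 0.0907 0.118 ] circ (array([0.6189, 0.0241]), 112)
obj_green side 0.8 [281.9 183.4  14.4  38. ] z [0.046  0.0837 0.1177] circ (array([0.6203, 0.0254]), 230)
```

View pics/scene7.png

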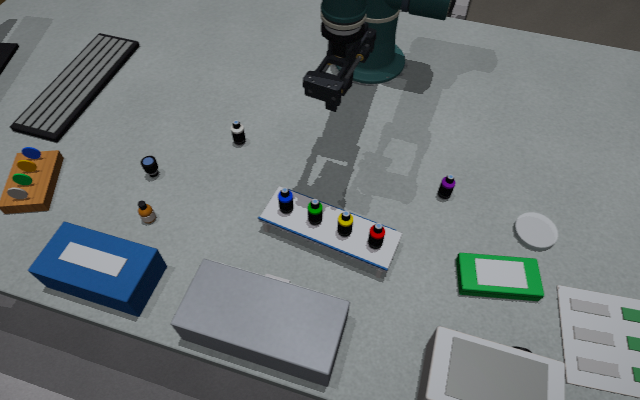

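View pics/side7.png

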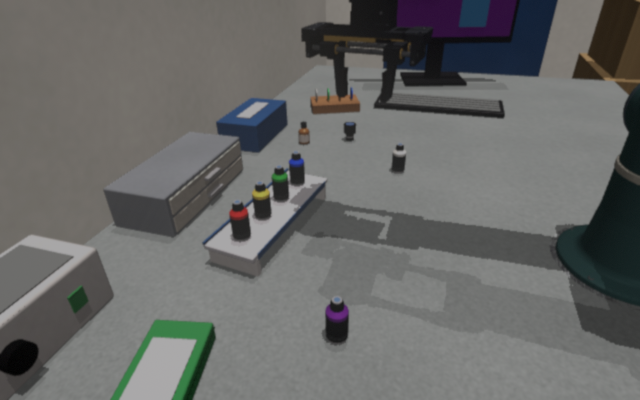

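All four stand upright in a straight row: in the scene view blue is at (286,200), green (315,211), yellow (345,222) and red (377,236). The spacing is about 70 mm and the robot is clear.

```bash
python3 -c "
from plant import order;print(order.job_done())"
```

```text
the job is handed in; nothing more can be done
None
```

The gap is filled and the job is handed in, at about 21 s of the 58 s allowed. I placed the yellow objective next to red first, then the green one next to blue. Each was lowered slowly to about 5–6 N of contact before release.

- **Row:** The last check from all three cameras shows all four upright and 69–70 mm apart. They are straight to within about 0.5 mm.
- **Red and blue:** Both measure where they stood at the start, within 0.5 mm.
- **Robot:** It stands clear of everything, and no force I read was above about 7 N.
- **Disagreements:** The scene camera's positions sit a steady 1–1.5 mm off the side and wrist cameras, within the stated calibration. Its network once mistook green for yellow, which I rejected against the picture and the side and wrist views.

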